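Lens clock: zero check on the flat, then a curve reading held on the marked lens

TASK

Take the lens clock (the round dial gauge with three pins) out of its wooden rest and check its zero first: stand it upright on the flat glass plate and press lightly until its two fixed feet bear on the glass, for about a second. Then place it with its middle pin on the red spot of the blocked lens, square to the lens there and with its feet along the yellow wax line, press lightly until the feet bear on the lens, and finish while still holding it there. Keep your hand off the lens, never press hard on glass or lens, and leave the other things on the bench where they are.

Things in the scene. Friction and masses are not known exactly. Their poses are not given: they have to be found in the camera images.
- gauge: Lens clock, about 160 g, loose, standing pins-down in the rest. Round steel case 50 mm in diameter, white dial with needle on its -y side. Origin: midpoint between the tips of its two fixed feet. z runs from the feet up through the case, x along the line of the feet, y through the case's thickness. Half a turn about z makes no difference to the job.
- gauge_dial (a point): Centre of the lens clock's case, 51 mm above its origin along z. The case is 16 mm thick (faces at y = -8 and +8 mm, good to pinch across y from above with the TCP here); its top is 25 mm above this point. Below it: shoulder plate 36 x 16 mm at z = 22 to 26 mm of the gauge, brass head 26 x 10 mm at z = 10 to 22 mm, then the pins.
- feet: The two fixed outer pins of the lens clock, part of the gauge: 5 mm in diameter with flat tips, 10 mm either side of the middle pin along the gauge's x. Same origin and axes as the gauge.
- plunger (a joint): Travel of the sprung middle pin into the gauge, m. 0 = right out, tip 5 mm past the feet. Reads 0.005 with both feet on a flat, 0.0056 on this lens; stop at 0.009. Pressed in upright it needs about 0.9 N to start and 0.9 N more per mm (5.4 N with feet on the flat, 5.9 N on the lens); once the feet touch, force rises steeply (several N per mm of hand travel).
- plunger_tip (a point): Tip of the sprung middle pin of the lens clock (brass, 5 mm in diameter, flat tip), midway between the feet; it moves with the plunger.
- rest: Wooden gauge rest fixed to the bench, 120 (its x) x 60 x 40 mm high, origin at the centre of its underside. A well 30 x 13 mm, 32 mm deep, in the middle of its top holds the gauge's head; the gauge's shoulder lies on the top, its origin 18 mm above the bench, its x along the rest's. A short blue marker, 11 mm thick, stands fixed 46 mm from the middle, its top 77 mm above the bench.
- plate: Zero plate fixed to the bench: steel disc 80 mm in diameter and 10 mm high with a green flat glass disc 68 mm in diameter and 12 mm thick on it; the glass's top is level, 22 mm above the origin (centre of the underside, on the bench).
- plate_top (a point): Centre of the top of the flat glass plate.
- holder: Swivel lens holder fixed to the bench: grey round foot 104 mm in diameter, a post and a fork with a stiff, locked swivel (hinge 52 mm up), on it the lens, leaning up to 0.3 rad one way or the other. Origin: centre of the foot's underside.
- lens: Dark smoke-tinted lens blank, 68 mm in diameter, convex upwards (radius of curvature 80 mm), blocked on the swivel holder, about 98 mm above the bench; it does not move. z is the lens axis, square to its surface at the spot; x runs along the yellow wax line. Carries with it the metal block and swivel head below. Origin on the swivel's hinge, 46 mm below the spot along the lens axis.
- lens_spot (a point): The red spot: the top of the lens surface at its centre, a red dot 8 mm across in a white ring 14 mm across, with the yellow wax line running out from the ring both ways to the lens's edge.
- job_tray: Yellow plastic job tray 130 x 190 x 35 mm, 0.5 kg, loose; bystander.
- spectacles: Black spectacle frame lying in the job tray, loose; bystander.
- bottle: White plastic bottle with a blue cap, 44 mm in diameter, 120 mm high, standing loose; bystander.
- marker: White felt marker with a red cap, 130 mm long, 13 mm thick, lying loose; bystander.
Mind the look-alikes: they are no part of the job. What is shaped like the gauge but blue is not meant.

How it is judged:
By the outcome, as a careful person would: the job done as asked, in the order asked, and still so for the second after the job is handed in, while the arm keeps its last pose, push and grip.
It also fails if it takes over 72 s, if anything falls off the work surface, if the arm or the gripper's body presses on something with over 40 N, if the wrist force passes 120 N, or if a joint passes its speed limit or range.

ROBOT

A 6-joint arm with a two-finger parallel gripper is mounted at the origin on the work surface. World frame = base frame: x ahead of the robot, y to its left, z up, the work surface at z = 0. Lengths are in mm, angles in rad, forces in N, time in s.
With the tool pointing down it reaches from about 225 to 725 mm from the base axis. Payload 3.1 kg.
Tool frame: the origin (TCP) lies between the finger pads, 19 mm behind the fingertips; this is the grasp point; z points along the fingers, y is the line along which they close (so a half turn about z gives the same grasp; the last joint's range is limited). The gripper opens to 85 mm and grips with 20 to 120 N. Pads are 22 mm wide; open, the fingers measure 114 mm over their backs; the gripper's body (76 mm by 85 mm) begins 54 mm behind the grasp point. The pads swing forward as they close: fully open they stand 13 mm farther back than shut.
Start: joints at [-1.244, 0.048, 0.099, 1.622, 0, 1.443], TCP at [230.608, -471.633, 250.012] pointing down, gripper open.
Joint ranges: [-2.91, 2.91], [-0.99, 1.94], [-1.21, 1.42], [-2.12, 2.29], [-1.49, 1.47], [-3.14, 3.14]. Speed limits (rad/s): [2.79, 2.79, 3.14, 3.14, 3.14, 3.14].

INTERFACE

Orientations are given as a unit quaternion [w, x, y, z].
In Python, from bench import env, optics, order gives the robot as it stands. The module is installed in compiled form; this text tells all that it offers.
- The arm moves only by the shell command python3 -m crank 'ROWS' [OPENING] [FORCE]. ROWS is text: rows parted by semicolons, each of 6 numbers parted by spaces: the shift along the tool's x, y, z scaled (see below), then the turn, a rotation vector about the tool's x, y, z scaled (see below). In form: dx dy dz ax ay az; .... A call has 1 to 10 rows; each row shifts and turns the commanded pose from where the row before left it, along the tool's axes as they then stand; what a row does not reach is not made up. The controller multiplies each number of a shift by 25 mm and each number of a turn by 0.5 rad. A row lasts 1/10 s, in which the tool goes at most 50 mm and 8.59 degrees, less where a joint would pass 70% of its speed; a pose out of reach is approached as far as the arm can. A call with a number of a shift or a turn outside -1 to 1 is refused whole. A call with a gripper value outside its range is refused whole. OPENING is the closure, from -1 (fully open) to 1 (shut), set as the call begins (- or left out, the last holds). The fingers move at their own pace and stop on an object; FORCE is the grip in N (left out, the last holds). Time passes only in rows, so rows that do not move let the fingers close. It gives the time, the measured TCP pose, the force, the opening and the grip force at its end, in the units of the state.
- env.get_obs(): the state, without advancing time (a new reading comes with each control period).
- optics.grab_frame(name): name is "scene" or "top"; returns the picture (420x560x3 uint8, blue, green, red); there is no depth.
- optics.camera_info(name): a dict with "fx", "fy", "cx", "cy" (pixels), "view" (4x4, takes a point from world to camera coordinates). Camera axes: x right, y down, z forward; pixel columns grow to the right and rows downward; lengths in mm; the calibration is good to about 2 mm. A picture is of the moment at which its call begins. camera_info takes no time and is no camera call.
- order.sign_off(): hands the job in; it is judged then, once.
The state is a dict: "t": time; "joint_positions": joint angles; "qvel": joint speeds; "joint_efforts": joint torques, N m; "ee_pos": TCP position; "eef_rot": TCP orientation; "wrist_force": force on the tool from outside, world axes, zero at the start; "torque": the same for the moment, N m; "gripper_width": finger opening in mm; "grip_force": force on a finger pad.
Only numpy, scipy, OpenCV 4.12 (cv2) and the standard library are available. Lean on these libraries where they do the work, as an engineer would, in place of code of your own. Each camera call takes 0.05 s, during which the arm holds its last target. There are 200 camera calls.

## Working session

There is one attempt and no reset: what is moved stays moved. The work goes in short steps, Python scripts to look and compute and a shell command to move; the robot and the scene stay as the last step left them, time stands still between calls to the robot, and variables do not carry over. Pictures are saved under pics/ and viewed, at most 10 in all, crops included, and the job is handed in when it is done.

```bash
mkdir -p pics
python3 - <<'E'
from bench import env, optics, order
import cv2,json,numpy as np
o=env.get_obs();print(o)
for n in("scene","top"):
    cv2.imwrite(f"pics/{n}0.png",optics.grab_frame(n)); i=optics.camera_info(n);print(n,i["fx"],i["cx"],i["cy"],np.round(i["view"],3).tolist())
E
```

```text
{'t': 0.0, 'joint_positions': array([-1.24382672e+00,  4.87502554e-02,  9.75885446e-02,  1.62198798e+00,
       -1.31521318e-05,  1.44301150e+00]), 'qvel': array([-0.00221063, -0.00064795,  0.00039641,  0.00163244,  0.00034711,
       -0.00143232]), 'joint_efforts': array([-5.74706282e-04, -3.38781273e+01,  3.20014858e+01,  2.02120078e-02,
       -2.53977887e-04, -1.12823398e-05]), 'ee_pos': array([ 230.41129614, -471.10814843,  248.8126997 ]), 'eef_rot': array([-1.17019677e-03,  9.74260304e-01,  2.25422880e-01, -1.23538350e-04]), 'wrist_force': array([ 0.42841118,  0.8730693 , -1.1093579 ]), 'torque': array([-0.03039968,  0.00176596,  0.06115653]), 'grip_force': 0.0, 'gripper_width': 85.57139881797072}
scene 474.7351514672929 283.34670967826236 205.01018303462837 [[-0.197, 0.98, 0.003, 95.518], [0.567, 0.117, -0.816, -218.868], [-0.8, -0.159, -0.579, 1603.49], [0.0, 0.0, 0.0, 1.0]]
top 494.75683563456965 284.5311663189629 212.05465605500805 [[0.014, -1.0, -0.013, -0.02], [-0.999, -0.013, -0.05, 544.671], [0.049, 0.014, -0.999, 959.073], [0.0, 0.0, 0.0, 1.0]]
```

View pics/scene0.png

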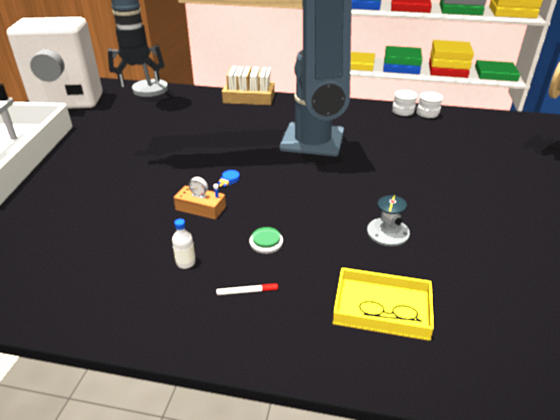

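View pics/top0.png

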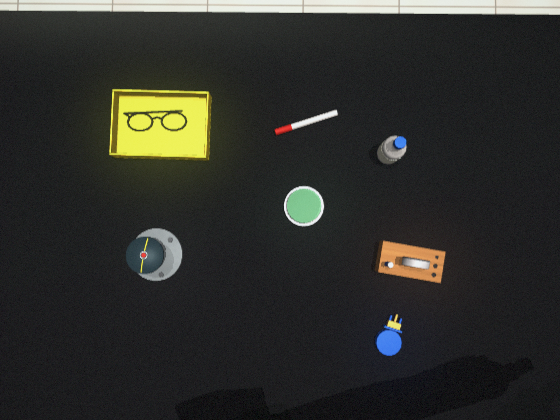

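The scene shows the gauge in its rest at about (199,187), the plate at (266,238) and the lens spot near (392,203). In the top view the gauge is at (415,263), the plate at (304,206), the spot at (144,255), and the blue look-alike lies at (390,340). I'll zoom in on these.

```bash
cat > h.py <<'E'
import numpy as np,cv2
from bench import env,optics,order
from scipy.optimize import least_squares
from scipy.spatial.transform import Rotation as R
I={n:optics.camera_info(n) for n in("scene","top")}
def proj(n,p):
    i=I[n];c=np.atleast_2d(p)@i["view"][:3,:3].T+i["view"][:3,3]
    return np.c_[i["fx"]*c[:,0]/c[:,2]+i["cx"],i["fy"]*c[:,1]/c[:,2]+i["cy"]]
def ray(n,u,v):
    i=I[n];V=np.array(i["view"]);d=np.array([(u-i["cx"])/i["fx"],(v-i["cy"])/i["fy"],1])
    return -V[:3,:3].T@V[:3,3],V[:3,:3].T@d
def atz(n,u,v,z):
    c,d=ray(n,u,v);return c+d*(z-c[2])/d[2]
def tri(s,t):
    f=lambda p:np.r_[proj("scene",p)[0]-s,proj("top",p)[0]-t]
    r=least_squares(f,[400,0,50.]);return r.x,r.fun
E
cat > crop.py <<'E'
import cv2,numpy as np
def panel(items,out,k):
    ims=[]
    for f,x,y,w,h in items:
        c=cv2.resize(cv2.imread(f)[y:y+h,x:x+w],None,fx=k,fy=k,interpolation=cv2.INTER_CUBIC)
        for j in range(0,w,10):
            cv2.line(c,(j*k,0),(j*k,6),(255,255,255));cv2.putText(c,str(x+j),(j*k,16),0,.32,(255,255,255))
        for j in range(10,h,10):
            cv2.line(c,(0,j*k),(6,j*k),(255,255,255));cv2.putText(c,str(y+j),(8,j*k+3),0,.32,(255,255,255))
        ims.append(c)
    cv2.imwrite(out,np.vstack([np.hstack(ims[:2]),np.hstack(ims[2:])]) if len(ims)==4 else np.hstack(ims))
E
python3 - <<'E'
from crop import panel
panel([("pics/top0.png",370,228,80,60),("pics/scene0.png",165,165,80,60),("pics/top0.png",115,222,80,60),("pics/scene0.png",352,190,80,60)],"pics/c1.png",5)
E
```

```text
(no output)
```

View pics/c1.png

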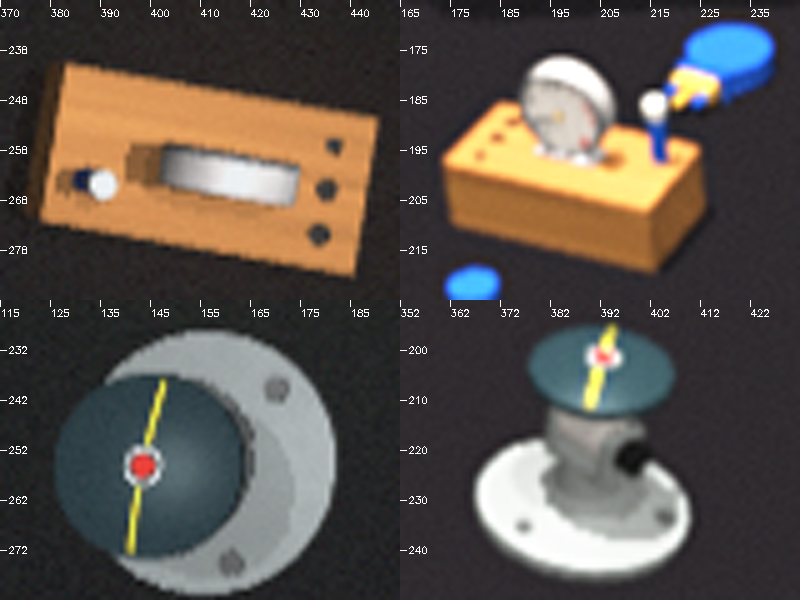

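```bash
cat > fit.py <<'E'
from h import *
im={n:cv2.imread(f"pics/{n}0.png") for n in I}
def seg(n,box,f):
    x,y,w,h=box;c=im[n][y:y+h,x:x+w].astype(int);hsv=cv2.cvtColor(c.astype(np.uint8),cv2.COLOR_BGR2HSV).astype(int)
    m=f(c,hsv).astype(np.uint8);k,l,s,_=cv2.connectedComponentsWithStats(m)
    m=(l==1+np.argmax(s[1:,4])).astype(np.uint8);ys,xs=np.nonzero(m);return m,np.c_[xs+x,ys+y]
def hull_ell(p): return cv2.fitEllipse(cv2.convexHull(p.astype(np.int32)))
green=lambda c,h:(h[...,0]>45)&(h[...,0]<85)&(h[...,1]>90)&(h[...,2]>60)
red=lambda c,h:((h[...,0]<8)|(h[...,0]>172))&(h[...,1]>110)&(h[...,2]>90)
yel=lambda c,h:(h[...,0]>20)&(h[...,0]<38)&(h[...,1]>90)&(h[...,2]>110)
yel2=yel
oran=lambda c,h:(h[...,0]>4)&(h[...,0]<22)&(h[...,1]>80)&(h[...,2]>130)
gb=hull_ell(seg("top",(270,170,70,70),green)[1]),hull_ell(seg("scene",(240,215,50,40),green)[1])
print("plate",gb); print([atz("top",*gb[0][0],22),atz("scene",*gb[1][0],22)])
st=seg("top",(125,240,40,30),red)[1].mean(0);ss=seg("scene",(380,195,25,15),red)[1].mean(0)
print("spot",st,ss,tri(ss,st))
for n,b in(("top",(115,222,80,60)),("scene",(370,190,50,30))):
    x,y,w,h=b;c=im[n][y:y+h,x:x+w];hs=cv2.cvtColor(c,cv2.COLOR_BGR2HSV).astype(int)
    ys,xs=np.nonzero(yel(c,hs));p=np.c_[xs+x,ys+y].astype(np.float32);l=cv2.fitLine(p,2,0,.01,.01).ravel();t=(p-l[2:])@l[:2]
    print("line",n,l,t.min(),t.max(),len(p))
p=seg("top",(370,228,80,60),oran)[1];r=cv2.minAreaRect(cv2.convexHull(p.astype(np.int32)));print("rest",r,[atz("top",*c,40).round(1) for c in cv2.boxPoints(r)],atz("top",*r[0],40))
E
python3 fit.py
```

```text
plate (((293.659912109375, 201.5897979736328), (10.805246353149414, 19.850717544555664), 18.303951263427734), ((265.6238708496094, 236.11143493652344), (20.639175415039062, 28.177030563354492), 88.97246551513672))
[array([564.86616417, -10.39175447,  22.        ]), array([556.74512769, -29.3532222 ,  22.        ])]
spot [143.11111111 254.72222222] [392.5 201. ] (array([460.47722161, 259.22135788, 100.05376817]), array([-0.83465716,  0.17048742, -0.62326256,  0.06303024]))
line top [ 1.9662854e-01 -9.8047805e-01  1.4338095e+02  2.5504762e+02] -17.286224 17.426428 42
line scene [ 2.7226615e-01 -9.6222198e-01  3.9122580e+02  2.0354839e+02] -7.7761173 8.980765 31
rest ((411.4256896972656, 261.42449951171875), (63.63296890258789, 31.816482543945312), 9.92624568939209) [array([ 432.5, -170.6,   40. ]), array([ 492. , -180.8,   40. ]), array([ 472.9, -299.5,   40. ]), array([ 413.6, -289. ,   40. ])] [ 452.71289354 -235.04414303   40.        ]
```

```bash
cat > lens.py <<'E'
from fit import *
th=np.linspace(0,2*np.pi,721)
def model(p):
    fx,fy,tx,ty,yaw,du,dv=p[:7]
    n=np.array([tx,ty,np.sqrt(1-tx*tx-ty*ty)])
    spot=np.array([fx,fy,52])+46*n
    x=np.array([np.cos(yaw),np.sin(yaw),0]);x-=n*(x@n);x/=np.linalg.norm(x);y=np.cross(n,x)
    rim=spot-7.58*n+34*(np.outer(np.cos(th),x)+np.outer(np.sin(th),y))
    foot=np.c_[fx+52*np.cos(th),fy+52*np.sin(th),0*th+p[7]]
    return n,spot,x,rim,foot
def line(n,c,d):
    a,b=proj(n,np.array([c-20*d-2.5*0,c+20*d]));return np.arctan2(*(b-a)[::-1])
def ex(q): return q[:,0].min(),q[:,0].max(),q[:,1].min(),q[:,1].max()
def res(p):
    n,s,x,rim,foot=model(p);sh=p[5:7]   # scene pixel shift (calibration)
    r=list((proj("top",s)[0]-(143.2,254.8))*2)+list((proj("scene",s)[0]+sh-(392.3,201.2))*2)
    e=ex(proj("top",rim));r+=[e[0]-125.6,e[2]-237,e[3]-273.6]
    e=ex(proj("scene",rim)+sh);r+=[e[0]-377.6,e[1]-407,e[3]-213.2]
    e=ex(proj("top",foot));r+=[e[1]-182,e[2]-228.2,e[3]-281]
    e=ex(proj("scene",foot)+sh);r+=[e[0]-366.8,e[1]-410.2,e[3]-245]
    for c,l in(("top",(.1966,-.9805)),("scene",(.2723,-.9622))):
        a=line(c,s,x)-np.arctan2(l[1],l[0]);r.append(np.sin(a)*(17 if c=="top" else 9))
    r+=[p[5]*.3,p[6]*.3,(p[7]-6)/4];return r
r=least_squares(res,[455,230,0,.2,-.2,0,0,6]);p=r.x
n,s,x,_,_=model(p)
print("p",p.round(3),"\nn",n.round(3),"spot",s.round(1),"x",x.round(3));print(np.round(r.fun,2))
print("sd",np.sqrt(np.diag(np.linalg.inv(r.jac.T@r.jac))*.3).round(3))
E
python3 lens.py|tail -6
python3 - <<'E'
from fit import *
for n,b in(("top",(275,175,60,60)),("scene",(240,215,50,40))):
    x,y,w,h=b;c=im[n][y:y+h,x:x+w];hs=cv2.cvtColor(c,cv2.COLOR_BGR2HSV).astype(int)
    m=((c[...,1].astype(int)-c[...,2]>30)).astype(np.uint8);ys,xs=np.nonzero(m)
    e=cv2.fitEllipse(cv2.convexHull(np.c_[xs+x,ys+y].astype(np.int32)));print(e,xs.mean()+x,ys.mean()+y,atz(n,xs.mean()+x,ys.mean()+y,22))
# gauge top band bright pixels
x,y,w,h=395,250,45,25;c=im["top"][y:y+h,x:x+w];hs=cv2.cvtColor(c,cv2.COLOR_BGR2HSV).astype(int)
m=((hs[...,1]<60)&(hs[...,2]>90)).astype(np.uint8);ys,xs=np.nonzero(m);e=cv2.minAreaRect(np.c_[xs+x,ys+y].astype(np.int32));print(e,[atz("top",*e[0],z).round(1) for z in(80,85,94)])
m=np.array([452.7,-235,94.]);print(proj("top",m),proj("scene",[452.7,-235,69]))
E
```

```text
p [ 4.57415e+02  2.61075e+02  6.10000e-02 -5.60000e-02 -1.51000e-01
  1.09400e+00 -4.42000e-01  4.66300e+00] 
n [ 0.061 -0.056  0.997] spot [460.2 258.5  97.8] x [ 0.987 -0.147 -0.069]
[ 0.1   0.18  0.06  0.38 -0.39 -0.79  0.33  0.11 -0.38 -0.37  0.1   0.11
 -0.06  0.7  -0.66 -0.35 -0.07 -0.08  0.33 -0.13 -0.33]
sd [0.715 0.805 0.018 0.018 0.024 0.258 0.264 1.498]
plate (((293.659912109375, 201.5897979736328), (10.805246353149414, 19.850717544555664), 18.303951263427734), ((265.6238708496094, 236.11143493652344), (20.639175415039062, 28.177030563354492), 88.97246551513672))
[array([564.86616417, -10.39175447,  22.        ]), array([556.74512769, -29.3532222 ,  22.        ])]
spot [143.11111111 254.72222222] [392.5 201. ] (array([460.47722161, 259.22135788, 100.05376817]), array([-0.83465716,  0.17048742, -0.62326256,  0.06303024]))
line top [ 1.9662854e-01 -9.8047805e-01  1.4338095e+02  2.5504762e+02] -17.286224 17.426428 42
line scene [ 2.7226615e-01 -9.6222198e-01  3.9122580e+02  2.0354839e+02] -7.7761173 8.980765 31
rest ((411.4256896972656, 261.42449951171875), (63.63296890258789, 31.816482543945312), 9.92624568939209) [array([ 432.5, -170.6,   40. ]), array([ 492. , -180.8,   40. ]), array([ 472.9, -299.5,   40. ]), array([ 413.6, -289. ,   40. ])] [ 452.71289354 -235.04414303   40.        ]
((303.6181335449219, 205.2882843017578), (34.09706497192383, 34.28380584716797), 56.078311920166016) 303.5767991407089 205.33834586466165 [557.79085044 -29.80767227  22.        ]
((265.7032470703125, 236.237060546875), (20.86089515686035, 28.257577896118164), 89.0818099975586) 265.7606837606838 236.28418803418805 [557.32319815 -28.87859166  22.        ]
((415.8783874511719, 262.729736328125), (26.3038387298584, 8.38434886932373), 9.462321281433105) [array([ 452.3, -233.4,   80. ]), array([ 452.6, -232.1,   85. ]), array([ 453. , -229.9,   94. ])]
[[418.74890963 262.94509033]] [[197.54994393 187.39394567]]
```

```bash
cat > edge.py <<'E'
from h import *
import lens,os
from scipy.ndimage import map_coordinates
if not os.path.exists("avg.npz"):
    np.savez("avg.npz",**{n:np.mean([optics.grab_frame(n).astype(float) for _ in range(6)],0) for n in I})
A=np.load("avg.npz");p=lens.p.copy();p[5:7]=[1,-.4]
def edges(n,c):
    q=proj(n,c)+(p[5:7] if n=="scene" else 0);t=np.gradient(q,axis=0);t/=np.linalg.norm(t,axis=1)[:,None]+1e-9;nn=np.c_[t[:,1],-t[:,0]]
    o=np.arange(-2.5,2.51,.1);P=q[:,None]+o[None,:,None]*nn[:,None]
    v=np.stack([map_coordinates(A[n][...,k],[P[...,1],P[...,0]],order=1) for k in range(3)],-1)
    g=np.linalg.norm(v[:,7:]-v[:,:-7],axis=-1);oo=o[3:-4]+.05;j=g.argmax(1);ok=(g.max(1)>12)&(j>1)&(j<len(oo)-2)
    return q+oo[j][:,None]*nn,nn,ok
for it in range(12):
    _,s,x,rim,foot=lens.model(p);D=[]
    for n in I:
        for k,c in(("rim",rim[:-1:6]),("foot",foot[:-1:6])): D.append((n,k,*edges(n,c)))
    def res(q):
        _,s,x,rim,foot=lens.model(q);r=[]
        for n,k,e,nn,ok in D:
            c=(rim if k=="rim" else foot)[:-1:6];d=((proj(n,c)+(q[5:7] if n=="scene" else 0)-e)*nn).sum(1)
            r+=list((d*ok))
        a=np.array(lens.res(q));return np.r_[r,5*a[:4],3*a[16:18],a[18:]]
    r=least_squares(res,p,loss="soft_l1",f_scale=.3);p=r.x
n,s,x,_,_=lens.model(p)
for d in D: print(d[0],d[1],d[4].sum())
print("p",p.round(3),"n",n.round(3),"spot",s.round(1),"x",x.round(3)); i=0
for d in D: m=r.fun[i:i+len(d[4])][d[4]];i+=len(d[4]);print(np.abs(m).mean().round(2),m.mean().round(2))
print(r.fun[i:].round(2))
k=atz("scene",401.8-p[5],221.3-p[6],52);print("knob rel",(k-[p[0],p[1],52]).round(1))
np.save("lens.npy",np.array([n,s,x]))
E
python3 edge.py|tail -14
```

```text
-0.06  0.7  -0.66 -0.35 -0.07 -0.08  0.33 -0.13 -0.33]
sd [0.715 0.805 0.018 0.018 0.024 0.258 0.264 1.498]
scene rim 117
scene foot 112
top rim 108
top foot 102
p [ 4.58439e+02  2.60997e+02  4.40000e-02 -5.40000e-02 -1.53000e-01
  7.82000e-01 -8.99000e-01  7.62900e+00] n [ 0.044 -0.054  0.998] spot [460.5 258.5  97.9] x [ 0.987 -0.15  -0.051]
0.36 0.17
0.44 0.4
0.44 0.24
0.25 0.09
[ 0.37 -0.41 -2.71 -2.27 -0.32 -0.45  0.23 -0.27  0.41]
knob rel [16.5 27.1  0. ]
```

```bash
cat > goal.py <<'E'
from h import *
def rot(xdir,zdir):
    z=np.array(zdir,float);z/=np.linalg.norm(z);x=np.array(xdir,float);x-=z*(x@z);x/=np.linalg.norm(x)
    return np.c_[x,np.cross(z,x),z]
def goal(pos,Rg=None):
    o=env.get_obs();q=o["eef_rot"];Rc=R.from_quat([q[1],q[2],q[3],q[0]])
    Rg=Rc if Rg is None else R.from_matrix(Rg)
    rv=(Rc.inv()*Rg).as_rotvec();d=np.array(pos)-o["ee_pos"]
    print("turn/0.5",(rv/.5).round(3),"shift now-axes/25",(Rc.inv().apply(d)/25).round(3),"after-turn/25",(Rg.inv().apply(d)/25).round(3))
E
python3 - <<'E'
from goal import *
a=np.deg2rad(80.4)
goal([452.7,-235,150],rot([np.cos(a),np.sin(a),0],[0,0,-1]))
E
```

```text
turn/0.5 [ 0.     0.    -1.897] shift now-axes/25 [12.139 -4.602  4.002] after-turn/25 [10.816  7.181  4.003]
```

```bash
python3 -m crank '0 0 0 0 0 -0.271;0 0 0 0 0 -0.271;0 0 0 0 0 -0.271;0 0 0 0 0 -0.271;0 0 0 0 0 -0.271;0 0 0 0 0 -0.271;0 0 0 0 0 -0.271' -1
python3 -m crank '.9 .6 0.3 0 0 0;.9 .6 0.3 0 0 0;.9 .6 0.3 0 0 0;.9 .6 0.3 0 0 0;.9 .6 0.3 0 0 0;.9 .6 0.3 0 0 0;.9 .6 0.3 0 0 0;.9 .6 0.3 0 0 0;.9 .6 0.3 0 0 0;.9 .6 0.3 0 0 0'
python3 -m crank '.9 .6 0.3 0 0 0;.9 .6 0.3 0 0 0;0 0 0 0 0 0;0 0 0 0 0 0'
python3 - <<'E'
from goal import *
a=np.deg2rad(80.4)
goal([452.7,-235,150],rot([np.cos(a),np.sin(a),0],[0,0,-1]))
for n in I: cv2.imwrite(f"pics/{n}1.png",optics.grab_frame(n))
o=env.get_obs();print(o["wrist_force"],proj("top",o["ee_pos"]),proj("scene",o["ee_pos"]))
from crop import panel
panel([("pics/top1.png",370,220,80,100),("pics/scene1.png",155,125,80,100)],"pics/c2.png",5)
E
```

```text
t: 1.4
ee_pos: [230.6, -471.6, 250.1]
eef_rot: [0.0, 0.762, 0.648, -0.0]
wrist_force: [0.3, -1.0, 0.3]
gripper_width: 85.4
grip_force: 0.0
t: 2.4
ee_pos: [416.8, -273.9, 174.8]
eef_rot: [0.0, 0.764, 0.645, 0.0]
wrist_force: [-0.3, 0.2, -0.5]
gripper_width: 85.0
grip_force: 0.0
t: 2.8
ee_pos: [453.1, -235.1, 159.8]
eef_rot: [-0.0, 0.763, 0.646, -0.0]
wrist_force: [0.1, -0.4, 0.3]
gripper_width: 85.4
grip_force: 0.0
turn/0.5 [-0.002  0.001  0.003] shift now-axes/25 [-0.    -0.015  0.392] after-turn/25 [-0.    -0.016  0.392]
[ 0.39603171 -0.32437444  0.00588953] [[429.72100583 264.98461702]] [[193.4369901  156.76749278]]
```

View pics/c2.png

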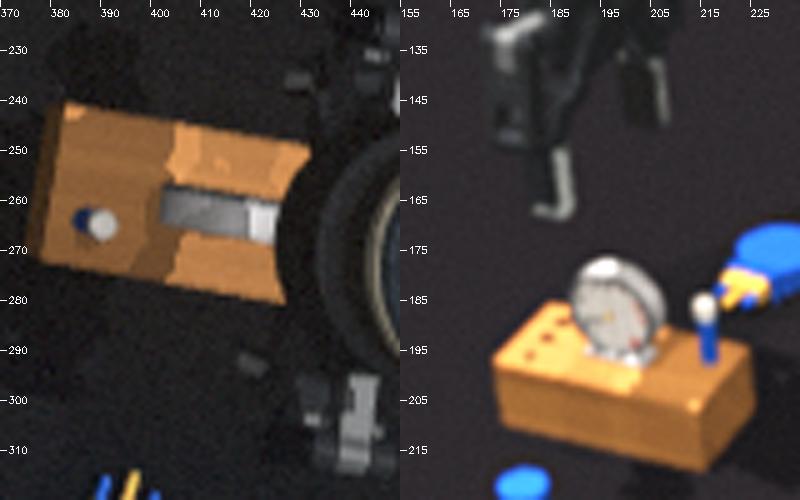

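The open fingers straddle the gauge (dial at about (198,186) in scene coordinates) and look centred. I'll descend and grip.

```bash
python3 -m crank '0 0 .7 0 0 0;0 0 .7 0 0 0;0 0 .7 0 0 0;0 0 .7 0 0 0;0 0 .6 0 0 0;0 0 .23 0 0 0;0 0 0 0 0 0;0 0 0 0 0 0' -1
python3 -m crank '0 0 0 0 0 0;0 0 0 0 0 0;0 0 0 0 0 0;0 0 0 0 0 0;0 0 0 0 0 0;0 0 0 0 0 0;0 0 0 0 0 0;0 0 0 0 0 0' 1 40
python3 -m crank '0 0 0 0 0 0;0 0 0 0 0 0;0 0 0 0 0 0;0 0 0 0 0 0'
```

```text
t: 3.7
ee_pos: [453.3, -236.2, 70.2]
eef_rot: [0.001, 0.764, 0.645, 0.0]
wrist_force: [0.6, 0.3, 0.9]
gripper_width: 85.6
grip_force: 0.0
t: 4.5
ee_pos: [453.2, -235.4, 69.5]
eef_rot: [0.0, 0.764, 0.645, 0.0]
wrist_force: [-1.0, 0.2, 2.9]
gripper_width: 15.2
grip_force: 41.2
t: 4.9
ee_pos: [453.2, -235.4, 69.5]
eef_rot: [0.0, 0.764, 0.645, 0.0]
wrist_force: [-0.8, 1.1, 4.1]
gripper_width: 15.9
grip_force: 41.4
```

```bash
python3 -m crank '0 0 -.3 0 0 0;0 0 -.6 0 0 0;0 0 -.6 0 0 0;0 0 -.6 0 0 0;0 0 -.6 0 0 0;0 0 -.6 0 0 0;0 0 -.3 0 0 0;0 0 0 0 0 0'
python3 - <<'E'
from goal import *
goal([557.5,-29.3,120])
E
```

```text
t: 5.7
ee_pos: [453.9, -236.0, 160.9]
eef_rot: [0.001, 0.764, 0.645, 0.0]
wrist_force: [0.6, 0.9, -1.7]
gripper_width: 15.5
grip_force: 40.9
turn/0.5 [0. 0. 0.] shift now-axes/25 [8.845 2.702 1.633] after-turn/25 [8.845 2.702 1.633]
```

```bash
python3 -m crank '.88 .27 0.16 0 0 0;.88 .27 0.16 0 0 0;.88 .27 0.16 0 0 0;.88 .27 0.16 0 0 0;.88 .27 0.16 0 0 0;.88 .27 0.16 0 0 0;.88 .27 0.16 0 0 0;.88 .27 0.16 0 0 0;.88 .27 0.16 0 0 0;.88 .27 0.16 0 0 0'
python3 -m crank '0 0 0 0 0 0;0 0 0 0 0 0;0 0 0 0 0 0;0 0 0 0 0 0'
python3 - <<'E'
from goal import *
goal([557.5,-29.3,78.5])
o=env.get_obs();print(o["wrist_force"],o["ee_pos"])
for n in I: cv2.imwrite(f"pics/{n}2.png",optics.grab_frame(n))
q=o["eef_rot"];Rc=R.from_quat([q[1],q[2],q[3],q[0]]);f=Rc.apply([[0,0,51.5],[10,0,51.5],[-10,0,51.5],[25,0,0],[-25,0,0]])+o["ee_pos"]
print(proj("scene",f).round(1).tolist(),proj("top",f).round(1).tolist())
from crop import panel
panel([("pics/top2.png",260,170,80,80),("pics/scene2.png",225,175,80,80)],"pics/c3.png",5)
E
```

```text
t: 6.7
ee_pos: [556.0, -28.8, 117.9]
eef_rot: [-0.001, 0.764, 0.645, -0.001]
wrist_force: [-0.1, 0.2, -1.9]
gripper_width: 15.5
grip_force: 40.8
t: 7.1
ee_pos: [556.0, -30.5, 119.2]
eef_rot: [0.0, 0.764, 0.645, -0.0]
wrist_force: [0.4, -0.6, -1.6]
gripper_width: 15.7
grip_force: 40.8
turn/0.5 [0. 0. 0.] shift now-axes/25 [0.058 0.05  1.629] after-turn/25 [0.058 0.05  1.629]
[ 0.44509591 -0.63842679 -1.6331415 ] [556.04251624 -30.51942326 119.23653765]
[[264.9, 220.8], [268.8, 221.8], [261.0, 219.9], [274.5, 205.3], [254.5, 200.8]] [[304.6, 204.7], [299.3, 203.8], [309.9, 205.7], [291.4, 200.3], [319.4, 205.4]]
```

View pics/c3.png

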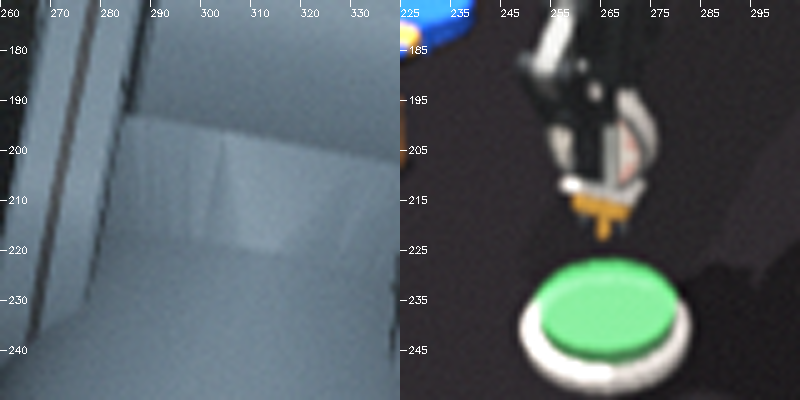

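The brass pin tip shows in the scene at about (265.8,222.6). The model predicted about (265.7,222.3) with the fitted scene shift, so the grasp and frames agree and I can lower onto the plate.

```bash
python3 -m crank '.06 .05 .4 0 0 0;0 0 .4 0 0 0;0 0 .4 0 0 0;0 0 .3 0 0 0;0 0 0 0 0 0;0 0 0 0 0 0'
python3 -m crank '0 0 .08 0 0 0;0 0 .08 0 0 0;0 0 0 0 0 0;0 0 0 0 0 0'
python3 -m crank '0 0 .08 0 0 0;0 0 0 0 0 0;0 0 0 0 0 0'
```

```text
t: 7.8
ee_pos: [557.5, -28.4, 81.2]
eef_rot: [-0.0, 0.764, 0.645, -0.0]
wrist_force: [-0.2, -0.6, -1.8]
gripper_width: 15.2
grip_force: 40.9
t: 8.2
ee_pos: [558.3, -28.5, 78.3]
eef_rot: [0.0, 0.764, 0.645, 0.0]
wrist_force: [0.9, -0.0, -0.4]
gripper_width: 15.6
grip_force: 41.1
t: 8.5
ee_pos: [558.3, -28.5, 76.3]
eef_rot: [0.0, 0.764, 0.645, 0.0]
wrist_force: [0.7, -0.6, 1.5]
gripper_width: 15.1
grip_force: 41.3
```

```bash
python3 -m crank '0 0 .05 0 0 0;0 0 .03 0 0 0;0 0 0 0 0 0;0 0 0 0 0 0'
python3 -m crank '0 0 .03 0 0 0;0 0 0 0 0 0;0 0 0 0 0 0'
```

```text
t: 8.9
ee_pos: [558.3, -28.5, 74.2]
eef_rot: [0.0, 0.764, 0.645, 0.0]
wrist_force: [0.3, 0.1, 3.0]
gripper_width: 15.6
grip_force: 41.5
t: 9.2
ee_pos: [558.3, -28.6, 73.5]
eef_rot: [0.0, 0.764, 0.645, 0.0]
wrist_force: [1.7, -0.4, 4.3]
gripper_width: 15.5
grip_force: 41.8
```

```bash
python3 -m crank '0 0 .02 0 0 0;0 0 0 0 0 0;0 0 0 0 0 0'
python3 -m crank '0 0 .02 0 0 0;0 0 0 0 0 0;0 0 0 0 0 0'; python3 -c "
from bench import env;o=env.get_obs();print(o['torque'],o['wrist_force'])"
```

```text
t: 9.5
ee_pos: [558.3, -28.5, 73.5]
eef_rot: [0.0, 0.764, 0.645, 0.0]
wrist_force: [0.9, 1.9, 6.6]
gripper_width: 15.7
grip_force: 42.1
t: 9.8
ee_pos: [558.3, -28.5, 73.4]
eef_rot: [0.001, 0.764, 0.646, 0.0]
wrist_force: [-1.0, 0.8, 8.3]
gripper_width: 15.6
grip_force: 42.4
[0.06533772 0.15915739 0.02891796] [-1.01956711  0.7636435   8.32755729]
```

```bash
python3 -m crank '0 0 0 0 0 0;0 0 0 0 0 0;0 0 0 0 0 0;0 0 0 0 0 0;0 0 0 0 0 0;0 0 0 0 0 0;0 0 0 0 0 0;0 0 0 0 0 0;0 0 0 0 0 0;0 0 0 0 0 0'
python3 -m crank '0 0 0 0 0 0;0 0 0 0 0 0;0 0 0 0 0 0;0 0 0 0 0 0;0 0 0 0 0 0'
python3 - <<'E'
from goal import *
o=env.get_obs();print(o['torque'],o['wrist_force'])
i=optics.grab_frame("scene");cv2.imwrite("pics/scene3.png",i)
E
python3 -m crank '0 0 -.1 0 0 0;0 0 -.2 0 0 0;0 0 -.5 0 0 0;0 0 -.8 0 0 0;0 0 -1 0 0 0;0 0 -1 0 0 0;0 0 -1 0 0 0;0 0 -.4 0 0 0;0 0 0 0 0 0;0 0 0 0 0 0'
python3 - <<'E'
from goal import *
n=np.array([.052,-.044,0]);n[2]=np.sqrt(1-n@n)
s=np.array([460.5,258.5,97.9]);x=-np.array([np.cos(.153),-np.sin(.153),0])
Rg=rot(x,-n);print(Rg.round(3));goal(s+n*(51.5+30),Rg)
print(env.get_obs()["joint_positions"])
from crop import panel
panel([("pics/scene3.png",225,190,80,60)],"pics/c4.png",8)
E
```

```text
t: 10.8
ee_pos: [558.3, -28.6, 73.4]
eef_rot: [0.001, 0.764, 0.645, 0.0]
wrist_force: [-0.1, 0.0, 7.8]
gripper_width: 15.5
grip_force: 42.4
t: 11.3
ee_pos: [558.3, -28.5, 73.4]
eef_rot: [0.001, 0.764, 0.645, 0.0]
wrist_force: [-0.9, 0.2, 9.0]
gripper_width: 15.7
grip_force: 42.4
[ 0.04127683  0.16362591 -0.0188934 ] [-0.9395469   0.19625754  9.02817548]
t: 12.35
ee_pos: [557.1, -28.4, 195.6]
eef_rot: [-0.001, 0.764, 0.645, -0.001]
wrist_force: [-0.8, 0.8, -2.1]
gripper_width: 15.4
grip_force: 40.9
[[-0.987  0.152 -0.052]
 [ 0.15   0.988  0.044]
 [ 0.058  0.036 -0.998]]
turn/0.5 [ 0.033  0.143 -3.171] shift now-axes/25 [10.556 -5.529  0.67 ] after-turn/25 [ 5.308 10.605  1.345]
[-1.71077011e-01  1.30234370e-01  7.90414463e-02  1.52214258e+00
  5.11618461e-06  1.56719915e+00]
```

View pics/c4.png

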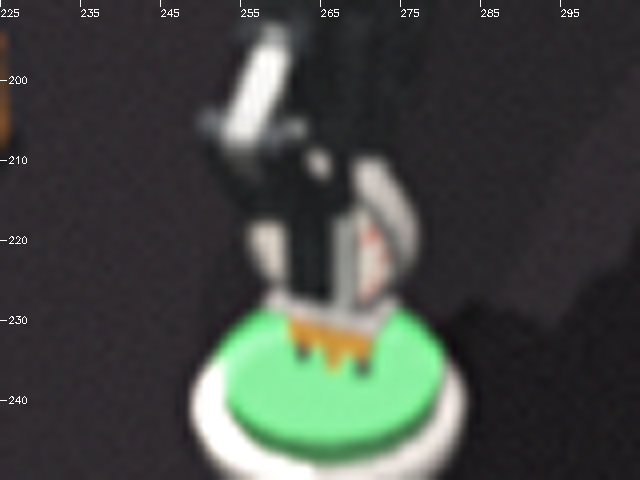

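The crop shows both feet on the green glass at about (262,234.5) and (270,237), with the brass pin between them, so the zero check is done. Next I'll turn and travel to the lens.

```bash
python3 -m crank '0 0 0 .003 .013 -.288;0 0 0 .003 .013 -.288;0 0 0 .003 .013 -.288;0 0 0 .003 .013 -.288;0 0 0 .003 .013 -.288;0 0 0 .003 .013 -.288;0 0 0 .003 .013 -.288;0 0 0 .003 .013 -.288;0 0 0 .003 .013 -.288;0 0 0 .003 .013 -.288'
python3 -m crank '0 0 0 .003 .013 -.29;.53 1 0 0 0 0;.53 1 0 0 0 0;.53 1 0 0 0 0;.53 1 0 0 0 0;.53 1 0 0 0 0;.53 1 0 0 0 0;.53 1 0 0 0 0;.53 1 0 0 0 0;.53 1 0 0 0 0'
python3 -m crank '.5 1 0 0 0 0;0 .6 .5 0 0 0;0 0 0 0 0 0;0 0 0 0 0 0;0 0 0 0 0 0'
cat > lensgoal.py <<'E'
from goal import *
n=np.array([.052,-.044,0]);n[2]=np.sqrt(1-n@n)
s=np.array([460.5,258.5,97.9]);x=-np.array([np.cos(.153),-np.sin(.153),0])
Rg=rot(x,-n)
def lg(h):
    goal(s+n*(51.5+h),Rg);o=env.get_obs();print(o["ee_pos"].round(1),o["wrist_force"].round(1),o["torque"].round(2),o["joint_positions"].round(2))
E
python3 -c "
from lensgoal import *
lg(20)"
```

```text
t: 13.35
ee_pos: [556.4, -28.3, 194.3]
eef_rot: [-0.027, 0.145, 0.989, 0.018]
wrist_force: [0.7, 0.4, -1.3]
gripper_width: 15.7
grip_force: 40.9
t: 14.35
ee_pos: [472.8, 212.4, 209.2]
eef_rot: [-0.028, 0.076, 0.996, 0.019]
wrist_force: [0.8, -0.4, -1.8]
gripper_width: 15.7
grip_force: 40.9
t: 14.85
ee_pos: [467.7, 252.6, 200.3]
eef_rot: [-0.027, 0.077, 0.996, 0.019]
wrist_force: [-0.0, -0.2, -2.9]
gripper_width: 15.4
grip_force: 40.8
turn/0.5 [-0.003  0.002 -0.004] shift now-axes/25 [0.084 0.046 1.251] after-turn/25 [0.082 0.044 1.251]
[467.7 252.6 200.3] [-0.  -0.2 -2.9] [ 0.   -0.04  0.01] [0.34 0.09 0.04 1.56 0.06 0.49]
```

```bash
python3 -m crank '.08 .05 .42 0 0 0;0 0 .42 0 0 0;0 0 .41 0 0 0;0 0 0 0 0 0;0 0 0 0 0 0'
python3 - <<'E'
from lensgoal import *
lg(8)
o=env.get_obs();q=o["eef_rot"];Rc=R.from_quat([q[1],q[2],q[3],q[0]]);f=Rc.apply([[0,0,56.5],[10,0,51.5],[-10,0,51.5]])+o["ee_pos"]
print(proj("scene",f).round(1).tolist(),proj("top",f).round(1).tolist(),proj("scene",s))
for m in I: cv2.imwrite(f"pics/{m}4.png",optics.grab_frame(m))
from crop import panel
panel([("pics/top4.png",115,222,60,60),("pics/scene4.png",362,160,60,60)],"pics/c5.png",6)
E
```

```text
t: 15.35
ee_pos: [463.9, 256.3, 169.4]
eef_rot: [-0.027, 0.076, 0.997, 0.019]
wrist_force: [0.3, -0.2, -1.5]
gripper_width: 15.8
grip_force: 40.8
turn/0.5 [-0.002  0.002 -0.002] shift now-axes/25 [-0.019 -0.034  0.485] after-turn/25 [-0.019 -0.034  0.485]
[463.9 256.3 169.4] [ 0.3 -0.2 -1.5] [-0.03 -0.05  0.03] [ 0.35  0.09 -0.02  1.5   0.06  0.5 ]
[[392.2, 196.8], [393.1, 192.7], [391.6, 197.5]] [[140.6, 254.8], [138.7, 260.4], [141.0, 249.1]] [[391.23742642 201.87836917]]
```

View pics/c5.png

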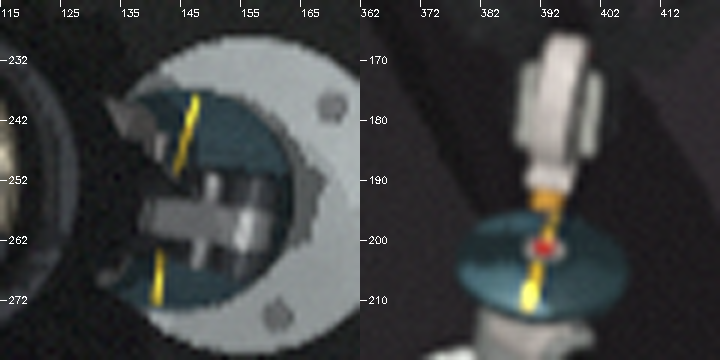

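The brass tip at about (393.5,195.8) in the scene is where the model puts it, above the red spot at (392.3,201.2). The gauge looks square to the lens, so I'll descend.

```bash
python3 -m crank '-.01 -.02 .2 0 0 0;0 0 .2 0 0 0;0 0 .1 0 0 0;0 0 0 0 0 0;0 0 0 0 0 0;0 0 0 0 0 0'
for i in 1 2 3 ; do python3 -m crank '0 0 0 0 0 0' >/dev/null; python3 -c "
from lensgoal import *
lg(5)"; done
```

```text
t: 16.05
ee_pos: [464.0, 256.6, 157.8]
eef_rot: [-0.026, 0.076, 0.997, 0.02]
wrist_force: [-0.8, 0.3, -1.4]
gripper_width: 15.6
grip_force: 40.8
turn/0.5 [ 0.     0.006 -0.001] shift now-axes/25 [ 0.014 -0.033  0.147] after-turn/25 [ 0.013 -0.033  0.147]
[464.1 256.6 157.9] [ 0.1 -0.5 -2.1] [-0.1  -0.08  0.01] [ 0.35  0.09 -0.04  1.47  0.06  0.5 ]
turn/0.5 [-0.     0.006 -0.001] shift now-axes/25 [ 0.013 -0.032  0.145] after-turn/25 [ 0.013 -0.032  0.145]
[464.1 256.6 157.9] [-0.   0.2 -1.2] [-0.04 -0.12 -0.  ] [ 0.35  0.09 -0.04  1.47  0.06  0.5 ]
turn/0.5 [-0.     0.005 -0.001] shift now-axes/25 [ 0.011 -0.03   0.142] after-turn/25 [ 0.011 -0.03   0.142]
[464.  256.6 157.8] [-0.  -0.1 -1.8] [-0.11 -0.09  0.04] [ 0.35  0.09 -0.04  1.47  0.06  0.5 ]
```

```bash
python3 -m crank '.01 -.03 .1 0 0 0;0 0 0 0 0 0;0 0 0 0 0 0;0 0 0 0 0 0'
python3 - <<'E'
from lensgoal import *
lg(5)
o=env.get_obs();q=o["eef_rot"];Rc=R.from_quat([q[1],q[2],q[3],q[0]]);f=Rc.apply([[0,0,56.5],[10,0,51.5],[-10,0,51.5]])+o["ee_pos"]
print(proj("scene",f).round(1).tolist(),proj("top",f).round(1).tolist())
for m in I: cv2.imwrite(f"pics/{m}5.png",optics.grab_frame(m))
from crop import panel
panel([("pics/top5.png",120,228,48,48),("pics/scene5.png",370,172,48,48)],"pics/c6.png",8)
E
```

```text
t: 16.75
ee_pos: [463.4, 256.0, 155.1]
eef_rot: [-0.026, 0.076, 0.997, 0.02]
wrist_force: [-0.4, -0.1, -1.8]
gripper_width: 15.7
grip_force: 40.8
turn/0.5 [-0.     0.005 -0.001] shift now-axes/25 [-0.002  0.001  0.035] after-turn/25 [-0.003  0.001  0.035]
[463.4 256.  155.1] [-0.4 -0.1 -1.8] [ 0.   -0.05 -0.06] [ 0.35  0.09 -0.05  1.47  0.06  0.5 ]
[[391.2, 201.6], [392.2, 197.5], [390.7, 202.4]] [[143.2, 254.7], [141.4, 260.2], [143.5, 249.1]]
```

View pics/c6.png

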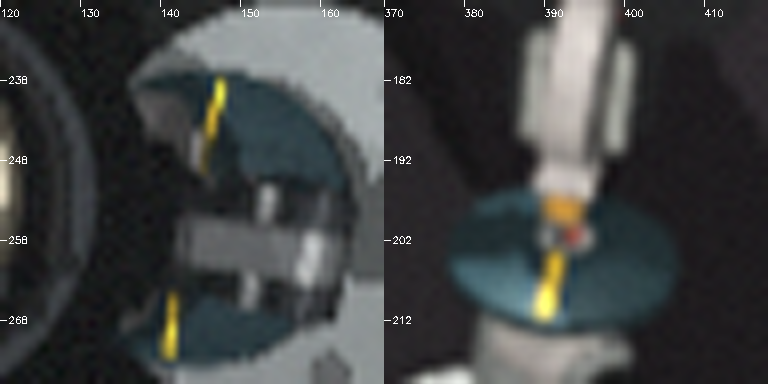

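Run:
```python
from lensgoal import *
o=env.get_obs();q=o["eef_rot"];Rc=R.from_quat([q[1],q[2],q[3],q[0]])
T=lambda p:Rc.apply(np.array(p,float))+o["ee_pos"]   # tool coords: z_tool = 51.5-z_gauge
A=np.mean([optics.grab_frame("scene").astype(float) for _ in range(6)],0)
x0,y0,w,k=376,170,36,16
c=cv2.resize(np.clip(A[y0:y0+w,x0:x0+w]*1.4,0,255).astype(np.uint8),None,fx=k,fy=k,interpolation=cv2.INTER_CUBIC)
def px(P): return ((proj("scene",P)+[.8,-.9]-[x0,y0]+.5)*k).astype(int)
th=np.linspace(0,6.283,40)
def circ(cen,r): cv2.polylines(c,[px(T([[cen[0]+r*np.cos(t),cen[1]+r*np.sin(t),cen[2]] for t in th]))],1,(255,0,255),1)
for e,z in((10,51.5),(-10,51.5),(0,56.5)): circ((e,0,z),2.5)
def box(a,b,z1,z2,col):
    for z in(z1,z2): cv2.polylines(c,[px(T([[a,b,z],[a,-b,z],[-a,-b,z],[-a,b,z]]))],1,col,1)
box(13,5,41.5,29.5,(0,255,255));box(18,8,29.5,25.5,(0,255,0))
y=np.cross(n,-x)
cv2.polylines(c,[px(s+np.array([4*np.cos(t)*x+4*np.sin(t)*y for t in th]))],1,(0,0,255),1)
cv2.polylines(c,[px(s+np.array([7*np.cos(t)*x+7*np.sin(t)*y for t in th]))],1,(255,255,255),1)
cv2.imwrite("pics/c7.png",c)
```

View pics/c7.png

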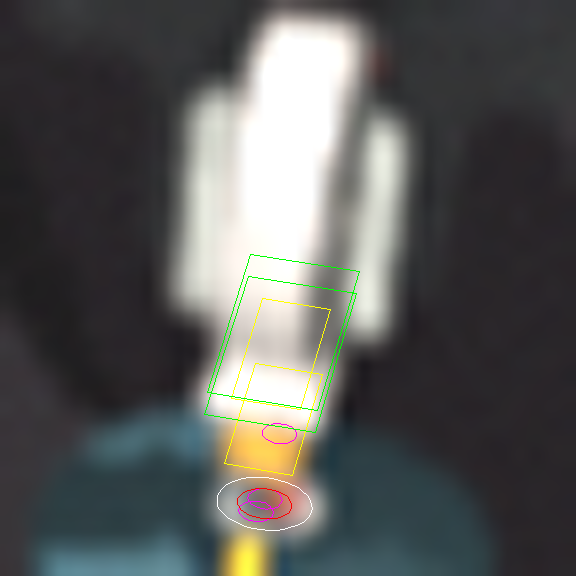

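The averaged overlay puts the pin, feet and spot on the model to within about 0.3 px, all shifted the same way, and the feet line is parallel to the yellow line at (391,205). Now I'll press.

```bash
python3 -m crank '0 0 .06 0 0 0;0 0 .06 0 0 0;0 0 .05 0 0 0;0 0 0 0 0 0;0 0 0 0 0 0;0 0 0 0 0 0'
python3 -c "
from lensgoal import *
lg(0)"
python3 -m crank '0 0 .04 0 0 0;0 0 0 0 0 0;0 0 0 0 0 0;0 0 0 0 0 0'
python3 -c "
from lensgoal import *
lg(0)"
```

```text
t: 17.75
ee_pos: [463.5, 256.2, 151.4]
eef_rot: [-0.026, 0.076, 0.997, 0.02]
wrist_force: [-0.0, -1.2, 0.3]
gripper_width: 15.7
grip_force: 41.2
turn/0.5 [ 0.     0.006 -0.001] shift now-axes/25 [ 0.006 -0.004  0.084] after-turn/25 [ 0.006 -0.004  0.084]
[463.5 256.2 151.4] [-0.  -1.2  0.3] [-0.06 -0.02  0.02] [ 0.35  0.09 -0.06  1.46  0.06  0.5 ]
t: 18.15
ee_pos: [463.4, 256.2, 150.2]
eef_rot: [-0.026, 0.076, 0.997, 0.02]
wrist_force: [0.3, -0.3, 2.0]
gripper_width: 15.6
grip_force: 41.3
turn/0.5 [ 0.     0.006 -0.001] shift now-axes/25 [ 0.007 -0.003  0.038] after-turn/25 [ 0.006 -0.003  0.038]
[463.4 256.2 150.2] [ 0.3 -0.3  2. ] [-0.08 -0.06 -0.02] [ 0.35  0.09 -0.06  1.46  0.06  0.5 ]
```

```bash
python3 -m crank '0 0 .04 0 0 0;0 0 .03 0 0 0;0 0 0 0 0 0;0 0 0 0 0 0;0 0 0 0 0 0'
python3 -m crank '0 0 .03 0 0 0;0 0 0 0 0 0;0 0 0 0 0 0;0 0 0 0 0 0'
python3 -c "
from lensgoal import *
lg(0)"
```

```text
t: 18.65
ee_pos: [463.3, 256.3, 148.5]
eef_rot: [-0.026, 0.076, 0.997, 0.02]
wrist_force: [0.2, -0.5, 4.2]
gripper_width: 15.6
grip_force: 41.7
t: 19.05
ee_pos: [463.3, 256.3, 148.4]
eef_rot: [-0.026, 0.076, 0.997, 0.02]
wrist_force: [-0.6, -0.9, 6.6]
gripper_width: 15.6
grip_force: 42.2
turn/0.5 [ 0.     0.007 -0.001] shift now-axes/25 [ 0.007 -0.004 -0.035] after-turn/25 [ 0.007 -0.004 -0.035]
[463.3 256.3 148.4] [-0.6 -0.9  6.6] [-0.16  0.13  0.04] [ 0.35  0.09 -0.06  1.45  0.06  0.5 ]
```

```bash
cat > mom.py <<'E'
from h import *
import sys
F=[];M=[]
for _ in range(10):
    optics.grab_frame("scene");o=env.get_obs();q=o["eef_rot"];Rc=R.from_quat([q[1],q[2],q[3],q[0]]).inv()
    F.append(Rc.apply(o["wrist_force"]));M.append(Rc.apply(o["torque"]))
F=np.array(F);M=np.array(M);f=F.mean(0);m=M.mean(0)
print("F",f.round(2),"+-",F.std(0).round(2),"M",m.round(3),"+-",M.std(0).round(3),"rot",o["eef_rot"].round(4),o["ee_pos"].round(2))
E
python3 mom.py
python3 -m crank '-.02 0 0 0 .02 0;-.02 0 0 0 .02 0;0 0 0 0 0 0;0 0 0 0 0 0' >/dev/null; python3 mom.py
python3 -m crank '.02 0 0 0 -.02 0;.02 0 0 0 -.02 0;.02 0 0 0 -.02 0;.02 0 0 0 -.02 0;0 0 0 0 0 0;0 0 0 0 0 0' >/dev/null; python3 mom.py
```

```text
F [ 0.77 -0.75 -6.85] +- [0.55 0.42 0.63] M [0.2   0.136 0.004] +- [0.026 0.022 0.024] rot [-0.0259  0.0762  0.9966  0.0199] [463.32 256.34 148.36]
F [ 0.81 -0.46 -6.86] +- [0.51 0.55 0.4 ] M [ 0.227  0.12  -0.003] +- [0.018 0.029 0.019] rot [-0.0358  0.076   0.9962  0.0207] [464.3  256.21 148.34]
F [ 0.7  -0.46 -7.45] +- [0.38 0.59 0.43] M [ 0.222  0.194 -0.003] +- [0.018 0.03  0.03 ] rot [-0.0159  0.0764  0.9968  0.0192] [462.32 256.5  148.57]
```

```bash
python3 -m crank '-.02 0 0 0 .02 0;-.02 0 0 0 .02 0;-.02 0 0 0 .02 0;0 0 .015 0 0 0;0 0 0 0 0 0;0 0 0 0 0 0;0 0 0 0 0 0' ; python3 mom.py
python3 - <<'E'
from lensgoal import *
lg(-1)
for m in I: cv2.imwrite(f"pics/{m}6.png",optics.grab_frame(m))
from crop import panel
panel([("pics/top6.png",120,228,48,48),("pics/scene6.png",370,172,48,48)],"pics/c8.png",8)
E
```

```text
t: 22.25
ee_pos: [463.8, 256.3, 148.3]
eef_rot: [-0.031, 0.076, 0.996, 0.02]
wrist_force: [-1.4, -0.8, 7.6]
gripper_width: 15.6
grip_force: 42.4
F [ 1.13 -0.71 -7.87] +- [0.32 0.42 0.38] M [ 0.249  0.199 -0.002] +- [0.027 0.031 0.026] rot [-0.0308  0.0761  0.9964  0.0204] [463.81 256.29 148.28]
turn/0.5 [ 0.001 -0.013 -0.001] shift now-axes/25 [ 0.027 -0.005  0.002] after-turn/25 [ 0.027 -0.005  0.001]
[463.8 256.3 148.3] [-0.7 -0.7  7.7] [-0.2   0.2   0.05] [ 0.34  0.1  -0.05  1.46  0.06  0.49]
```

View pics/c8.png

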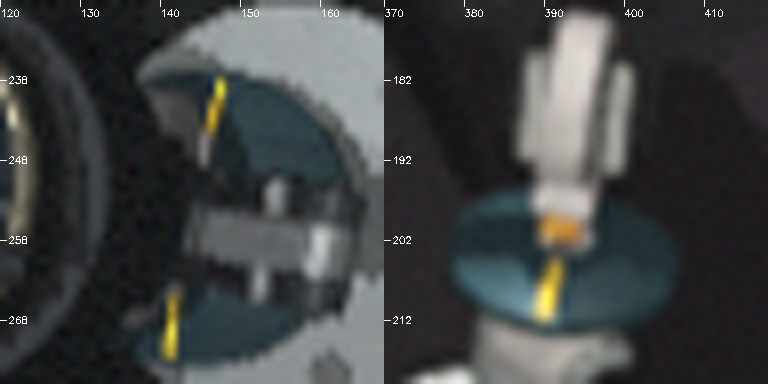

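The gauge sits on the spot in the scene: the brass head at about (392,201) covers it, and the yellow line runs straight out from under it to (390,211). The contact force is steady at about 9.7 N. Handing in.

```bash
python3 -m crank '0 0 0 0 0 0;0 0 0 0 0 0;0 0 0 0 0 0;0 0 0 0 0 0;0 0 0 0 0 0;0 0 0 0 0 0;0 0 0 0 0 0;0 0 0 0 0 0;0 0 0 0 0 0;0 0 0 0 0 0' && python3 -c "
from bench import order;print(order.sign_off())"
```

```text
t: 23.85
ee_pos: [463.8, 256.3, 148.3]
eef_rot: [-0.031, 0.076, 0.996, 0.02]
wrist_force: [-0.3, -1.6, 8.1]
gripper_width: 15.6
grip_force: 42.4
the job is handed in; nothing more can be done
None
```

The job is handed in at about 24 s: the gauge was zero-checked on the glass for about 1.5 s and is now held on the red spot along the wax line, pressed at about 10 N; the force rise shows the feet bearing, though I could not see both feet on the lens directly.

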